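Scoop one milling ball into the grinding jar

TASK

With the one-ball spoon, scoop the largest of the three steel balls out of the ball tray and carry it in the spoon's pocket to the open grinding jar. Tip it in, then set the spoon down again on its flat sole. Do not touch the large ball with the gripper.

Things in the scene. Friction and masses are not known exactly. Their poses are not given: they have to be found in the camera images.
- ball: the largest steel ball in the tray, 30 mm in diameter (110 g); origin at its centre. It sits in one of the tray's three seats; the two others hold 22 mm balls of the same steel.
- spoon: steel spoon on a flat sole, 114x53 mm; origin on the sole, mid-length, z up. Mouth at -x: lip at x=-56, 2.5 thick. Ball settles in the pocket floor's 14 mm hole at x=-46 (centre 16 above sole); rolls out over the lip beyond 30 deg mouth-down. Cheeks 11 high, 34 apart, flaring to 47 at the mouth; back wall x=-28. Black upright grip 24 (x) x 14 (y) at x=+45, top 72 high: pinch across y from above.
- tray: fixed aluminium tray 160 (x) x 166 (y) mm, origin under its centre, floor 6 above bench, side walls 16 high, +x end open. Shallow seats at x=-48, y=-50, 0, +50, a ball in each. Behind them a wall slopes outward (62 deg steep, foot x=-62, top 28 high): a ball pushed to -x stops there and climbs over the spoon's lip as that goes right to the wall's foot. Spoon slides on the floor, mouth to -x.
- jar: fixed open steel grinding jar, 100 mm outside and 90 mm inside diameter, rim 45 mm above the bench, inner floor at 6 mm; origin under its centre.
Mind the look-alikes: they are no part of the job. What is shaped like the ball but blue or turquoise is not meant.

How it is judged:
By the outcome, as a careful person would: the job done as asked, in the order asked, and still so for the second after the job is handed in, with the robot touching nothing.
It also fails if it takes over 69 s, if anything falls off the work surface, if the arm or the gripper's body presses on something with over 40 N, if the wrist force passes 120 N, or if a joint passes its speed limit or range.

ROBOT

A 6-joint arm with a two-finger parallel gripper is mounted at the origin on a cart in front of the work surface, level with it; the furniture and walls round the work are solid. World frame = base frame: x ahead of the robot, y to its left, z up, the work surface at z = 0. Lengths are in m, angles in rad, forces in N, time in s.
With the tool pointing down it reaches from about 0.4 to 0.825 m from the base axis. Payload 7 kg.
Tool frame: the origin (TCP) lies midway between the tips of the shut fingers; the grasp point (between the pads) lies 19 mm behind it (grip_point_offset is the distance from the TCP to the grasp point, in m); z points along the fingers, y is the line along which they close (so a half turn about z gives the same grasp; the last joint's range is limited). The gripper opens to 88 mm and grips with 3 to 60 N. Pads are 19 mm wide; open, the fingers measure 130 mm over their backs; the gripper's body (78 mm by 193 mm) begins 47 mm behind the grasp point.
Start: joints at [1.577, 0.359, 0.012, 0, -1.224, -0.288], TCP at [0.188, 0.648, 0.227] pointing down, gripper open.
Joint ranges: [-3.07, 3.07], [-1.43, 2.12], [-1.02, 1.25], [-3.03, 1.67], [-3.05, -0], [-3.03, 3.03]. Speed limits (rad/s): [2.39, 2.39, 3.01, 3.14, 3.14, 3.14].

INTERFACE

Orientations are given as [roll, pitch, yaw] about the fixed x, y, z axes, in that order (R = Rz(yaw) Ry(pitch) Rx(roll)).
In Python, from station import get_state, grab_frame, camera_params, job_done, grip_point_offset gives the robot as it stands.
- The arm moves only by the shell command python3 -m creep 'ROWS' [FORCE]. ROWS is JSON, a list that holds one entry, the list of rows, each a list of 7 numbers: the finger opening in cm, from 0 to 8.76, then the shift along the tool's x, y, z in cm, then the turn, a rotation vector about the tool's x, y, z in rad. In form: [[[fingers, tx, ty, tz, wx, wy, wz], ...]]. A call has 1 to 20 rows; each row is the pose to reach, as a shift and turn from the pose commanded when the call began, along the tool's axes at that moment; what a row does not reach only later rows make up. A row lasts 1/8 s, in which the tool goes at most 62.5 mm and 10.7 degrees, less where a joint would pass 70% of its speed; a pose out of reach is approached as far as the arm can. A call with a gripper value outside its range is refused whole. The fingers move at their own pace and stop on an object; FORCE is the grip in N (left out, the last holds). Time passes only in rows, so rows that repeat a pose let the fingers close. It gives the time, the measured TCP pose, the force, the opening and the grip force at its end, in the units of the state.
- get_state(): the state, without advancing time (a new reading comes with each control period).
- grab_frame(name): name is "side" or "top"; returns the picture (420x560x3 uint8, blue, green, red); there is no depth.
- camera_params(name): a dict with "vertical_fov" (degrees; the focal length in pixels is half the picture's height over the tangent of half this angle, whatever the lens; pixels are square), "cx", "cy" (the principal point, pixels), "k1" (the pictures are not rectified: a ray, as slopes to the right and down, at radius r is drawn at 1 + k1 r^2 times it, then the intrinsics apply), "view" (4x4, takes a point from world to camera coordinates). Camera axes: x right, y down, z forward; pixel columns grow to the right and rows downward; lengths in m; the calibration is good to about 2 mm. A picture is of the moment at which its call begins. camera_params takes no time and is no camera call.
- job_done(): hands the job in; it is judged then, once.
The state is a dict: "t": time; "q": joint angles; "qd": joint speeds; "joint_efforts": joint torques, N m; "eef_pos": TCP position; "ee_rot": TCP orientation; "force": force on the tool from outside, world axes, zero at the start; "moment": the same for the moment, N m; "width": finger opening in m; "gripper_force": force on a finger pad.
Only numpy, scipy, OpenCV 4.12 (cv2) and the standard library are available. Lean on these libraries where they do the work, as an engineer would, in place of code of your own. Each camera call takes 0.05 s, during which the arm holds its last target. There are 200 camera calls.

## Working session

There is one attempt and no reset: what is moved stays moved. The work goes in short steps, Python scripts to look and compute and a shell command to move; the robot and the scene stay as the last step left them, time stands still between calls to the robot, and variables do not carry over. Pictures are saved under pics/ and viewed, at most 14 in all, crops included, and the job is handed in when it is done.

```bash
mkdir -p pics; cat > h.py <<'E'
import numpy as np, cv2, json
from scipy.spatial.transform import Rotation as R
from station import *
def cam(n):
    p=camera_params(n); f=210/np.tan(np.radians(p["vertical_fov"])/2)
    return p,f,np.array(p["view"])
def ray(n,u,v):
    p,f,V=cam(n); d=np.array([(u-p["cx"])/f,(v-p["cy"])/f]); s=d.copy()
    for _ in range(30): s=d/(1+p["k1"]*(s@s))
    w=V[:3,:3].T@np.r_[s,1]; return -V[:3,:3].T@V[:3,3], w/np.linalg.norm(w)
def onz(n,u,v,z):
    o,w=ray(n,u,v); return o+w*(z-o[2])/w[2]
def tri(a,b):
    (o1,d1),(o2,d2)=ray(*a),ray(*b)
    A=np.c_[d1,-d2]; t=np.linalg.lstsq(A,o2-o1,rcond=None)[0]
    p,q=o1+d1*t[0],o2+d2*t[1]; return (p+q)/2,np.linalg.norm(p-q)
def proj(n,P):
    p,f,V=cam(n); c=V[:3,:3]@np.array(P)+V[:3,3]; s=c[:2]/c[2]; s=s*(1+p["k1"]*(s@s))
    return s*f+[p["cx"],p["cy"]]
E
python3 - <<'E'
from h import *
for n in("side","top"):
    cv2.imwrite(f"pics/{n}0.png",cv2.resize(grab_frame(n),None,fx=1.42,fy=1.42,interpolation=cv2.INTER_CUBIC))
    p=camera_params(n);print(n,p["vertical_fov"],p["cx"],p["cy"],p["k1"]);print(np.round(p["view"],3))
s=get_state();print(s,grip_point_offset)
E
```

```text
side 47.96580379314115 280.88604304122885 207.64231890152706 -0.01704435197825724
[[-0.908 -0.419  0.021  0.424]
 [-0.289  0.587 -0.756  0.219]
 [ 0.304 -0.693 -0.654  0.686]
 [ 0.     0.     0.     1.   ]]
top 57.981181856656264 280.62095089036745 216.45135899709447 -0.03259142323872399
[[ 0.011 -1.     0.004 -0.066]
 [-0.987 -0.011 -0.158  0.529]
 [ 0.158 -0.002 -0.987  0.83 ]
 [ 0.     0.     0.     1.   ]]
{'t': 0.1, 'q': array([ 1.57710262e+00,  3.59321119e-01,  1.11475445e-02, -3.49008164e-04,
       -1.22410141e+00, -2.88048658e-01]), 'qd': array([ 1.25543297e-03, -2.18307887e-03,  2.92227205e-03, -7.73134354e-04,
       -3.52540151e-05, -7.63208785e-04]), 'joint_efforts': array([-1.48266099e-03, -5.84166527e+01,  2.93747878e+01,  7.01554790e+00,
        1.00657847e-02, -5.52878294e-05]), 'eef_pos': array([0.18759354, 0.64794277, 0.22570402]), 'ee_rot': array([ 3.14008170e+00, -1.05513716e-04, -2.81861120e-01]), 'force': array([-0.29457584,  0.35832172,  0.10947092]), 'moment': array([-0.00230771,  0.01855037, -0.00140797]), 'gripper_force': 0.0, 'width': 0.08742627342941257} 0.0188
```

View pics/side0.png

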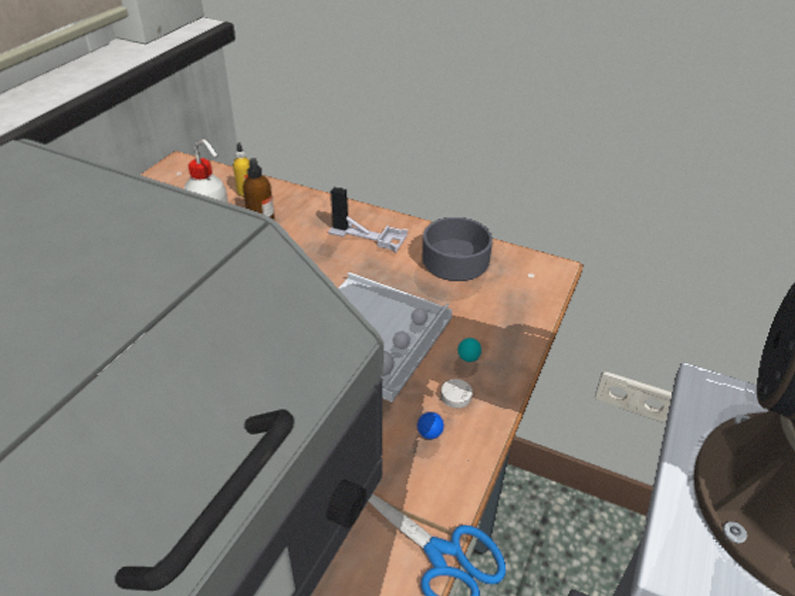

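View pics/top0.png

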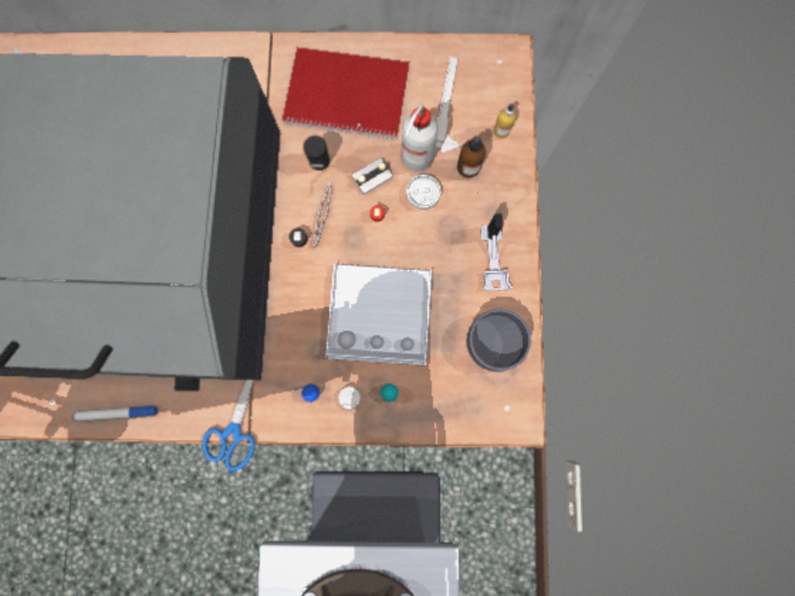

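The side view shows the spoon (grip 340,207; mouth 392,238), the jar (457,248) and the tray's two small balls (420,316 and 401,340). The large ball (386,362) is half hidden. In the top view the large ball is leftmost at (346,339), the spoon's mouth is at (497,283), its grip at (496,225), and the jar is at (499,340).

```bash
python3 - <<'E'
from h import *
t=grab_frame("top");s=grab_frame("side")
# top crop u 220..380 v 140..270 x5
c=cv2.resize(t[140:270,220:380],None,fx=4.6,fy=4.6,interpolation=cv2.INTER_CUBIC);cv2.imwrite("pics/t1.png",c)
c=cv2.resize(s[120:290,220:360],None,fx=3.5,fy=3.5,interpolation=cv2.INTER_CUBIC);cv2.imwrite("pics/s1.png",c)
E
```

```text
(no output)
```

View pics/t1.png

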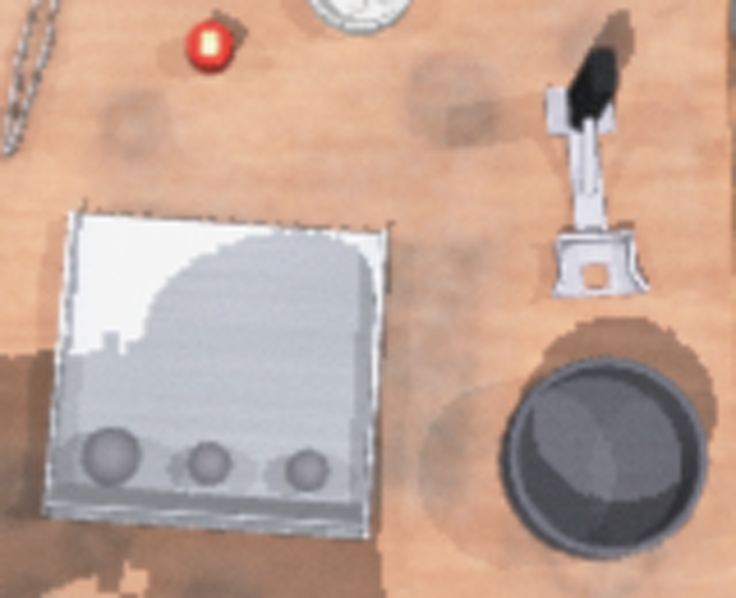

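View pics/s1.png

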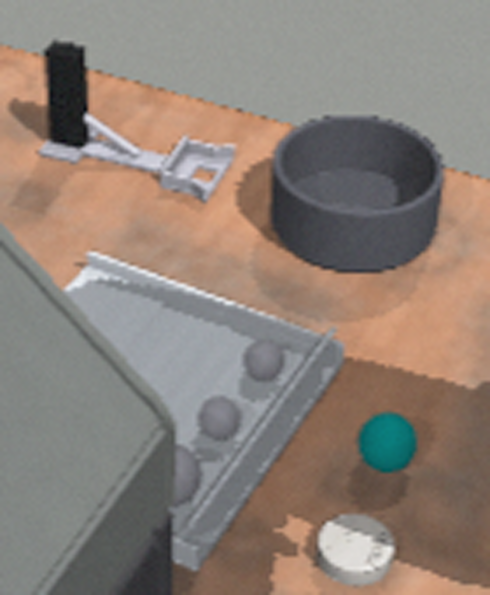

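Top crop: large ball at (111,457), small ones at (210,464) and (307,470), jar rim centre (604,456), spoon hole (597,275), foot plate (581,110), grip top about (601,62). Side crop: hole (205,176), grip top (66,46), small balls (218,418) and (265,361).

```bash
cat >> h.py <<'E'
def T(x,y): return ("top",(x+.5)/4.6-.5+220,(y+.5)/4.6-.5+140)
def S(x,y): return ("side",(x+.5)/3.5-.5+220,(y+.5)/3.5-.5+120)
E
python3 - <<'E'
from h import *
np.set_printoptions(precision=4,suppress=True)
for k,a,b in [("hole",T(597,275),S(205,177)),("griptop",T(601,60),S(66,46)),("lipR",T(648,290),S(235,147)),("lipL",T(553,297),S(212,199)),("b2",T(210,464),S(218,418)),("b3",T(307,470),S(265,361)),("jar",T(604,456),S(356,163)),("tray-x+R",T(388,226),S(92,256)),("tray-x-R",T(369,530),S(336,338)),("tray-x-L",T(45,512),S(190,560))]:
    print(k,*tri(a,b))
for k,a,z in [("hole",T(597,275),.002),("plate",T(581,110),.002),("panL",T(560,236),.013),("panR",T(633,232),.013),("lipmid",T(600,294),.0025),("ball",T(111,457),.021),("b2",T(210,464),.017),("b3",T(307,470),.017),("jar",T(604,456),.045),("t+L",T(75,210),.016),("t+R",T(387,228),.016),("t-L",T(45,514),.028),("t-R",T(367,538),.028),("plateL0",T(546,88),.002),("plateL1",T(549,133),.002),("jarL",T(501,456),.045),("jarR",T(707,456),.045)]: print(k,onz(*a[:3],z))
E
```

```text
hole [ 0.5795 -0.2276 -0.0003] 0.0028082657635231027
griptop [ 0.671  -0.2184  0.074 ] 0.006785709866215872
lipR [ 0.5702 -0.2523  0.0095] 0.0019749499254201543
lipL [ 0.5652 -0.2037  0.004 ] 0.005464166013708122
b2 [ 0.4765 -0.0245  0.0157] 0.0004466092716183124
b3 [ 0.4731 -0.0744  0.0152] 0.002310207618694508
jar [ 0.4795 -0.2203  0.0469] 0.0004923185174082039
tray-x+R [ 0.6007 -0.1166  0.0106] 0.005899200473596191
tray-x-R [ 0.444  -0.1056  0.0175] 0.00030701858077312625
tray-x-L [0.4517 0.0601 0.0079] 0.00011408766014092216
hole [ 0.5804 -0.2268  0.002 ]
plate [ 0.6708 -0.2199  0.002 ]
panL [ 0.5987 -0.2057  0.013 ]
panR [ 0.6013 -0.2441  0.013 ]
lipmid [ 0.5701 -0.2281  0.0025]
ball [0.4792 0.0257 0.021 ]
b2 [ 0.4766 -0.0245  0.017 ]
b3 [ 0.4741 -0.074   0.017 ]
jar [ 0.48   -0.2206  0.045 ]
t+L [0.609  0.0484 0.016 ]
t+R [ 0.6012 -0.1148  0.016 ]
t-L [0.4495 0.0574 0.028 ]
t-R [ 0.4392 -0.1041  0.028 ]
plateL0 [ 0.6828 -0.2012  0.002 ]
plateL1 [ 0.6577 -0.2025  0.002 ]
jarL [ 0.4794 -0.1695  0.045 ]
jarR [ 0.4805 -0.2718  0.045 ]
```

```bash
python3 - <<'E'
from h import *
np.set_printoptions(precision=4,suppress=True)
f=1.42
for k,t,s in [("crease",(205,285),(268,222)),("slopebot",(222,376),(382,347)),("base",(260,379),(381,470)),("handleR",(108,350),(285,415))]:
    print(k,*tri(("top",t[0]/f,t[1]/f),("side",s[0]/f,s[1]/f)))
for z in (0,.1,.2): print(onz("top",262/f,378/f,z), onz("top",280/f,130/f,z))
E
```

```text
crease [0.5127 0.1636 0.2983] 0.0003333857356333561
slopebot [0.4107 0.167  0.2057] 0.0016261728383685041
base [0.4122 0.1636 0.0241] 0.0008466941779627843
handleR [0.4317 0.2926 0.2481] 0.017809630774126613
[0.4149 0.1665 0.    ] [0.8585 0.1572 0.    ]
[0.4123 0.1417 0.1   ] [0.8069 0.1334 0.1   ]
[0.4098 0.1168 0.2   ] [0.7553 0.1095 0.2   ]
```

```bash
python3 -m creep '[[[8.7,0,0,-5,0,0,0],[8.7,0,0,-10,0,0,0],[8.7,0,0,-14,0,0,0],[8.7,5,5,-14,0,0,0],[8.7,10,10,-14,0,0,-0.05],[8.7,14,14,-14,0,0,-0.1],[8.7,18,18,-14,0,0,-0.15],[8.7,22,22,-14,0,0,-0.2],[8.7,26,26,-14,0,0,-0.25],[8.7,30,30,-14,0,0,-0.3],[8.7,34,34,-14,0,0,-0.357],[8.7,38,38,-14,0,0,-0.357],[8.7,42,42,-14,0,0,-0.357],[8.7,46,46,-14,0,0,-0.357],[8.7,50,50,-14,0,0,-0.357],[8.7,54,54,-14,0,0,-0.357],[8.7,58,58,-14,0,0,-0.357],[8.7,62,62,-14,0,0,-0.357],[8.7,66,66,-14,0,0,-0.357],[8.7,70.5,69.9,-14,0,0,-0.357]]]'
```

```text
t: 2.7
eef_pos: [0.6711, -0.2208, 0.3667]
ee_rot: [-3.142, -0.0, 0.075]
force: [-0.7, 0.4, 1.0]
width: 0.0872
gripper_force: 0.0
```

```bash
python3 -m creep '[[[8.7,0,0,6,0,0,0],[8.7,0,0,12,0,0,0],[8.7,0,0,18,0,0,0],[8.7,0,0,24,0,0,0],[8.7,0,0,28,0,0,0],[8.7,0,0,31,0,0,0],[8.7,0,0,33.2,0,0,0],[8.7,0,0,33.2,0,0,0],[4,0,0,33.2,0,0,0],[1,0,0,33.2,0,0,0],[0.5,0,0,33.2,0,0,0],[0.5,0,0,33.2,0,0,0],[0.5,0,0,33.2,0,0,0],[0.5,0,0,33.2,0,0,0]]]' 55
python3 - <<'E'
from h import *
c=cv2.resize(grab_frame("side")[90:230,180:360],None,fx=3.5,fy=3.5,interpolation=cv2.INTER_CUBIC);cv2.imwrite("pics/s2.png",c);print(get_state()['width'])
E
```

```text
t: 4.45
eef_pos: [0.6705, -0.2191, 0.0346]
ee_rot: [3.142, -0.0, 0.075]
force: [-0.4, 0.4, 0.3]
width: 0.033
gripper_force: 0.0
0.028466371398930088
```

View pics/s2.png

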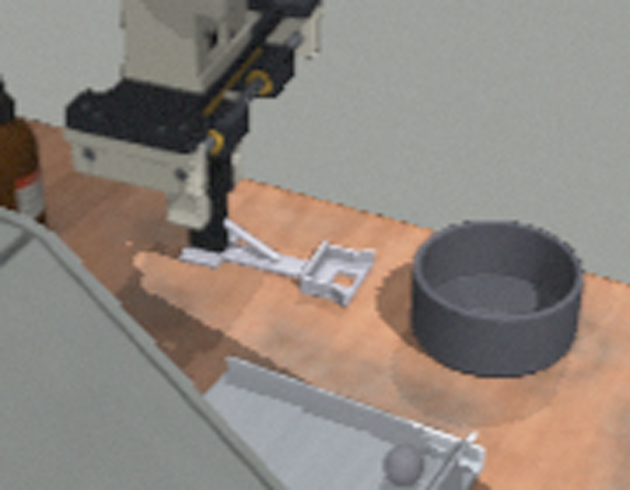

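The fingers straddle the grip (about 205,225) and are still closing. The spoon has not moved.

```bash
python3 -m creep '[[[0.5,0,0,0,0,0,0],[0.5,0,0,0,0,0,0],[0.5,0,0,0,0,0,0],[0.5,0,0,0,0,0,0],[0.5,0,0,0,0,0,0],[0.5,0,0,0,0,0,0]]]' 55
```

```text
t: 5.25
eef_pos: [0.6704, -0.2191, 0.0344]
ee_rot: [-3.142, 0.0, 0.075]
force: [0.1, -0.1, -1.5]
width: 0.0139
gripper_force: 55.0
```

```bash
python3 -m creep '[[[0.5,0,0,-2,0,0,0],[0.5,0,0,-5,0,0,0],[0.5,0,0,-8,0,0,0],[0.5,-0.5,-3,-8,0,0,0],[0.5,-1,-7,-8,0,0,0.03],[0.5,-1.5,-11,-8,0,0,0.06],[0.5,-2,-15,-8,0,0,0.09],[0.5,-3,-19,-8,0,0,0.132],[0.5,-3.5,-22,-8,0,0,0.132],[0.5,-3.85,-24.07,-8,0,0,0.132],[0.5,-3.85,-24.07,-8,0,0,0.132],[0.5,-3.85,-24.07,-6,0,0,0.132],[0.5,-3.85,-24.07,-4,0,0,0.132],[0.5,-3.85,-24.07,-2.5,0,0,0.132],[0.5,-3.85,-24.07,-2.5,0,0,0.132],[0.5,-3.85,-24.07,-2.5,0,0,0.132]]]'
python3 - <<'E'
from h import *
t=grab_frame("top")
c=cv2.resize(t[160:270,215:345],None,fx=4.6,fy=4.6,interpolation=cv2.INTER_CUBIC);cv2.imwrite("pics/t2.png",c)
s=get_state();print(s['eef_pos'],s['force'],s['moment'])
E
```

```text
t: 7.25
eef_pos: [0.6147, 0.0178, 0.0602]
ee_rot: [3.142, -0.001, -0.057]
force: [-0.4, 0.1, -0.3]
width: 0.0141
gripper_force: 55.0
[0.6147666  0.01795001 0.06041619] [ 0.17261934  0.35759683 -0.78544172] [-0.05879232 -0.0324734   0.01887118]
```

View pics/t2.png

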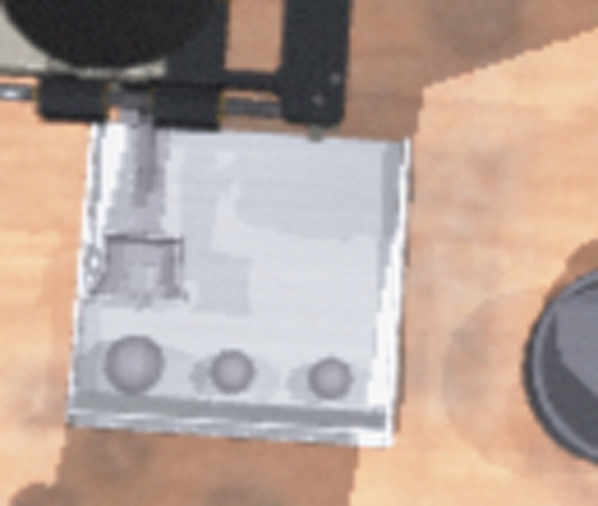

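The spoon is in line with the large ball (133,363): its mouth spans (90..186, 298), centred near 139, and heads for about 134 at the ball. I'll lower it onto the tray floor.

```bash
python3 -m creep '[[[0.5,0,0,1,0,0,0],[0.5,0,0,1.6,0,0,0],[0.5,0,0,1.8,0,0,0],[0.5,0,0,1.9,0,0,0],[0.5,0,0,1.95,0,0,0],[0.5,0,0,1.95,0,0,0]]]'; python3 -c "
from h import *
s=get_state();print(s['force'],s['moment'],s['eef_pos'])"
```

```text
t: 8.05
eef_pos: [0.6141, 0.018, 0.0404]
ee_rot: [-3.142, -0.0, -0.057]
force: [-1.3, 0.6, -0.8]
width: 0.0137
gripper_force: 55.0
[-1.30384202  0.5582904  -0.82698331] [-0.07802816  0.35496372  0.04277251] [0.6141433  0.01800188 0.04035103]
```

```bash
python3 -m creep '[[[0.5,0,0,0.05,0,0,0],[0.5,-0.5,0,0.05,0,0,0],[0.5,-1,0,0.05,0,0,0],[0.5,-1.5,0,0.05,0,0,0],[0.5,-2,0,0.05,0,0,0],[0.5,-2.5,0,0.05,0,0,0],[0.5,-3,0,0.05,0,0,0],[0.5,-3.4,0,0.05,0,0,0],[0.5,-3.4,0,0.05,0,0,0]]]'; python3 - <<'E'
from h import *
t=grab_frame("top")
c=cv2.resize(t[180:270,215:315],None,fx=5,fy=5,interpolation=cv2.INTER_CUBIC);cv2.imwrite("pics/t3.png",c)
s=get_state();print(s['force'],s['moment'],s['eef_pos'])
E
```

```text
t: 9.18
eef_pos: [0.5809, 0.0203, 0.0403]
ee_rot: [-3.141, -0.002, -0.056]
force: [3.7, 1.9, 6.8]
width: 0.0133
gripper_force: 55.0
[2.28234081 1.73817481 7.64869298] [ 0.34785654 -0.81477993  0.01113831] [0.58086598 0.02030022 0.04036451]
```

View pics/t3.png

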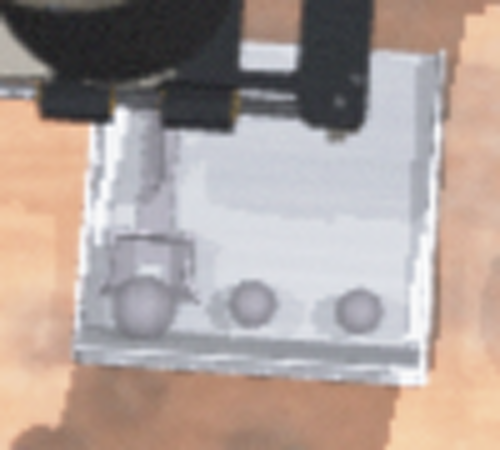

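The ball (144,305) lies centred in the spoon's mouth (98..198). I'll push on to the wall's foot.

```bash
python3 -m creep '[[[0.5,-0.4,0,0,0,0,0],[0.5,-0.8,0,0,0,0,0],[0.5,-1.1,0,0,0,0,0],[0.5,-1.4,0,0,0,0,0],[0.5,-1.5,0,0,0,0,0],[0.5,-1.5,0,0,0,0,0]]]'; python3 - <<'E'
from h import *
t=grab_frame("top")
c=cv2.resize(t[180:270,215:315],None,fx=5,fy=5,interpolation=cv2.INTER_CUBIC);cv2.imwrite("pics/t4.png",c)
s=get_state();print(s['force'],s['moment'],s['eef_pos'])
E
```

```text
t: 9.98
eef_pos: [0.5668, 0.0212, 0.0404]
ee_rot: [-3.141, -0.003, -0.056]
force: [5.9, 0.3, 5.0]
width: 0.0138
gripper_force: 55.0
[ 5.77825259 -0.70942623  5.56780473] [-0.18694357 -1.94635345 -0.00845644] [0.56678498 0.02117333 0.0404042 ]
```

View pics/t4.png

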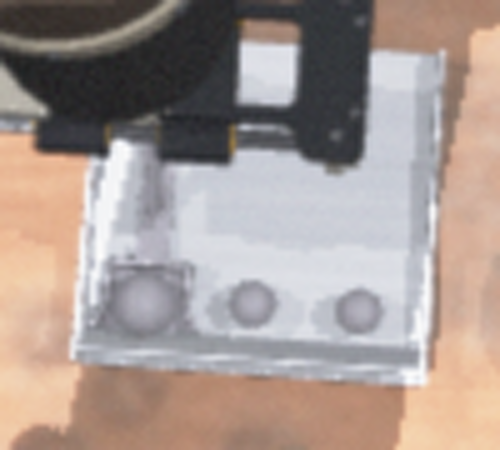

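The ball now shows at (147,303) in the pan, close to where it should be seated. I'll push slightly further and watch the force.

```bash
python3 -m creep '[[[0.5,-0.2,0,0,0,0,0],[0.5,-0.3,0,0,0,0,0],[0.5,-0.4,0,0,0,0,0],[0.5,-0.4,0,0,0,0,0]]]'; python3 - <<'E'
from h import *
s=get_state();print(s['force'],s['moment'],s['eef_pos'])
t=grab_frame("top")
g=cv2.GaussianBlur(cv2.cvtColor(t[180:270,215:315],cv2.COLOR_BGR2GRAY),(0,0),.7)
g=cv2.resize(g,None,fx=5,fy=5,interpolation=cv2.INTER_CUBIC)
print(cv2.HoughCircles(g,cv2.HOUGH_GRADIENT_ALT,1.5,40,param1=60,param2=.5,minRadius=18,maxRadius=45))
e=s['eef_pos']
for dx in (.091,.096):
  for z in (.022,.026): print(dx,z,(proj("top",[e[0]-dx*.9984,e[1]+dx*.057,z])-[215,180]+.5)*5)
E
```

```text
t: 10.52
eef_pos: [0.5659, 0.0218, 0.0414]
ee_rot: [-3.14, -0.009, -0.055]
force: [13.7, -2.9, 2.2]
width: 0.0136
gripper_force: 55.0
[13.67728101 -2.92101526  2.21062009] [-1.49370671 -5.13269533  0.21113344] [0.56589196 0.02176869 0.04136431]
[[[267.        69.        31.17331 ]
  [267.        69.        40.67314 ]
  [144.       303.        24.16996 ]
  [250.5      301.5       24.498274]
  [360.       312.        24.245014]]]
0.091 0.022 [143.0910294  305.95035495]
0.091 0.026 [142.27966369 305.13082204]
0.096 0.022 [142.20315176 316.6208303 ]
0.096 0.026 [141.38706352 315.8485298 ]
```

Contact with the wall (14 N), and the ball is where the hole is. I'll back off, lift with a slight mouth-up tilt and check.

```bash
python3 -m creep '[[[0.5,0.2,0,0,0,0,0],[0.5,0.4,0,0,0,0,0],[0.5,0.5,0,-0.3,0,0,0],[0.5,0.5,0,-0.8,0,0,0],[0.5,0.5,0,-1.5,0,-0.03,0],[0.5,0.5,0,-2.5,0,-0.06,0],[0.5,0.5,0,-4,0,-0.1,0],[0.5,0.5,0,-6,0,-0.1,0],[0.5,0.5,0,-8,0,-0.1,0],[0.5,0.5,0,-9.5,0,-0.1,0],[0.5,0.5,0,-10,0,-0.1,0],[0.5,0.5,0,-10,0,-0.1,0]]]'; python3 - <<'E'
from h import *
s=get_state();print(s['force'],s['moment'],s['eef_pos'])
t=grab_frame("top");d=grab_frame("side")
a=cv2.resize(t[170:270,205:315],None,fx=3.6,fy=3.6,interpolation=cv2.INTER_CUBIC)
b=cv2.resize(d[150:250,240:350],None,fx=3.6,fy=3.6,interpolation=cv2.INTER_CUBIC)
cv2.imwrite("pics/c5.png",np.hstack([a,b]))
E
```

```text
t: 12.08
eef_pos: [0.5657, 0.0208, 0.1393]
ee_rot: [-3.141, 0.101, -0.057]
force: [-0.2, -0.4, -3.1]
width: 0.0141
gripper_force: 55.0
[-0.24875992 -0.37624171 -3.07646299] [-0.04190481 -0.57700344 -0.04630148] [0.56572129 0.02077631 0.13934148]
```

View pics/c5.png

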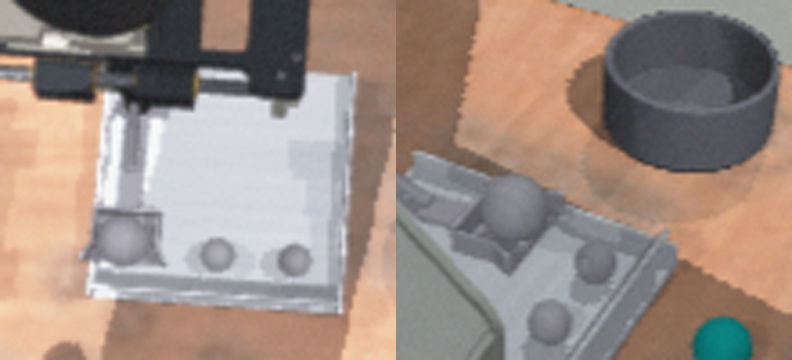

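The ball (122,240 in the left half) sits in the spoon's pocket, and the side half shows it clear of the tray. Next I carry it to the jar.

```bash
python3 - <<'E'
from h import *
s=get_state();A=R.from_euler('xyz',s['ee_rot'])
print(A.inv().apply(np.array([.565,-.2235,.150])-s['eef_pos'])*100, A.as_matrix())
E
```

```text
[ 1.22121403 24.37868905 -1.24801583] [[ 9.93243329e-01 -5.69729493e-02 -1.01102781e-01]
 [-5.67046719e-02 -9.98375693e-01  5.52774691e-03]
 [-1.01253491e-01  2.42602301e-04 -9.94860629e-01]]
```

```bash
python3 -m creep '[[[0.5,0,0.7,-0.3,0,0,0],[0.5,0.1,2,-0.6,0,0,0],[0.5,0.2,4,-0.8,0,0,0],[0.5,0.3,6.5,-1,0,0,0],[0.5,0.5,9.2,-1.2,0,0,0],[0.5,0.6,12,-1.25,0,0,0],[0.5,0.8,14.8,-1.25,0,0,0],[0.5,0.9,17.5,-1.25,0,0,0],[0.5,1,20,-1.25,0,0,0],[0.5,1.1,22,-1.25,0,0,0],[0.5,1.2,23.4,-1.25,0,0,0],[0.5,1.2,24.1,-1.25,0,0,0],[0.5,1.2,24.4,-1.25,0,0,0],[0.5,1.2,24.4,-1.25,0,0,0],[0.5,1.2,24.4,-1.25,0,0,0]]]'; python3 - <<'E'
from h import *
s=get_state();print(s['force'],s['moment'],s['q'])
t=grab_frame("top");d=grab_frame("side")
a=cv2.resize(t[180:280,280:390],None,fx=3.6,fy=3.6,interpolation=cv2.INTER_CUBIC)
b=cv2.resize(d[110:210,270:380],None,fx=3.6,fy=3.6,interpolation=cv2.INTER_CUBIC)
cv2.imwrite("pics/c6.png",np.hstack([a,b]))
E
```

```text
t: 14.05
eef_pos: [0.5656, -0.2231, 0.1509]
ee_rot: [-3.142, 0.1, -0.056]
force: [0.9, -0.8, -3.4]
width: 0.0138
gripper_force: 55.0
[ 0.91311323 -0.83129318 -3.44657752] [-0.06151872 -0.53842723 -0.02393858] [-5.48779294e-02  3.64358982e-01 -1.64334691e-01 -2.00094659e-04
 -1.14199637e+00  1.56970551e+00]
```

View pics/c6.png

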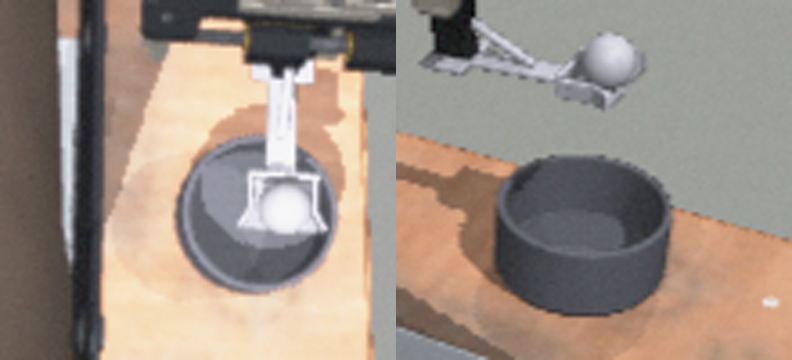

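The ball is in the pocket (285,208 in the left half), over the jar when the parallax of its height is allowed for. Now I tip it.

```bash
python3 -m creep '[[[0.5,0,0,0,0,0.1,0],[0.5,0,0,0,0,0.2,0],[0.5,0,0,0,0,0.3,0],[0.5,0,0,0,0,0.4,0],[0.5,0,0,0,0,0.5,0],[0.5,0,0,0,0,0.56,0],[0.5,0,0,0,0,0.6,0],[0.5,0,0,0,0,0.64,0],[0.5,0,0,0,0,0.68,0],[0.5,0,0,0,0,0.72,0],[0.5,0,0,0,0,0.76,0],[0.5,0,0,0,0,0.8,0],[0.5,0,0,0,0,0.84,0],[0.5,0,0,0,0,0.88,0],[0.5,0,0,0,0,0.88,0],[0.5,0,0,0,0,0.88,0]]]'; python3 - <<'E'
from h import *
s=get_state();print(s['force'],s['moment'],s['q'])
t=grab_frame("top");d=grab_frame("side")
a=cv2.resize(t[180:280,280:390],None,fx=3.6,fy=3.6,interpolation=cv2.INTER_CUBIC)
b=cv2.resize(d[110:210,270:380],None,fx=3.6,fy=3.6,interpolation=cv2.INTER_CUBIC)
cv2.imwrite("pics/c7.png",np.hstack([a,b]))
E
```

```text
t: 16.15
eef_pos: [0.5658, -0.2239, 0.1515]
ee_rot: [-3.141, -0.781, -0.058]
force: [-0.3, -0.0, -0.3]
width: 0.0137
gripper_force: 55.0
[-0.27971201 -0.04426708 -0.29935638] [4.45571675e-02 2.73975809e+00 1.42298411e-03] [-0.1647506   0.06860224 -0.61644586 -0.6145951  -0.13165148  2.25752617]
```

View pics/c7.png

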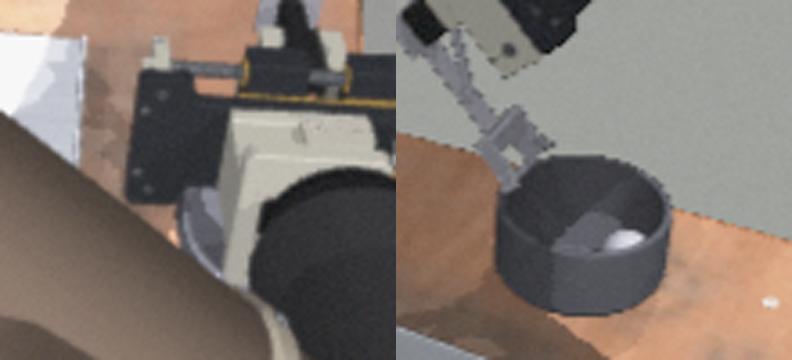

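The ball lies in the jar (625,240 in the right half) and the pocket is empty. I'll level the spoon in place.

```bash
python3 -m creep '[[[0.5,0,0,0,0,-0.08,0],[0.5,0,0,0,0,-0.16,0],[0.5,0,0,0,0,-0.26,0],[0.5,0,0,0,0,-0.36,0],[0.5,0,0,0,0,-0.46,0],[0.5,0,0,0,0,-0.56,0],[0.5,0,0,0,0,-0.66,0],[0.5,0,0,0,0,-0.78,0],[0.5,0,0,0,0,-0.78,0],[0.5,0,0,0,0,-0.78,0]]]'; python3 - <<'E'
from h import *
s=get_state();A=R.from_euler('xyz',s['ee_rot']);print(s['q'],s['ee_rot'])
for z in (.15,.0344): print(A.inv().apply(np.array([.6705,-.2191,z])-s['eef_pos'])*100)
print((A.inv()*R.from_euler('xyz',[np.pi,0,.075])).as_rotvec())
E
```

```text
t: 17.5
eef_pos: [0.5651, -0.2234, 0.1501]
ee_rot: [3.141, 0.0, -0.057]
force: [-1.2, 0.1, -2.1]
width: 0.0137
gripper_force: 55.0
[-5.49272645e-02  3.08013854e-01 -2.46360723e-01  7.76178166e-04
 -1.01660752e+00  1.56866190e+00] [ 3.14093233e+00  1.84500332e-04 -5.66532244e-02]
[ 1.04940023e+01 -1.02713033e+00  1.02327720e-02]
[10.49613512 -1.03476369 11.57023006]
[ 0.00064723  0.0002277  -0.13165316]
```

```bash
python3 -m creep '[[[0.5,2,-0.2,0,0,0,0],[0.5,5,-0.5,0,0,0,-0.04],[0.5,8,-0.8,0,0,0,-0.08],[0.5,10,-1,0,0,0,-0.13],[0.5,10.5,-1,0,0,0,-0.13],[0.5,10.5,-1,3,0,0,-0.13],[0.5,10.5,-1,6,0,0,-0.13],[0.5,10.5,-1,9,0,0,-0.13],[0.5,10.5,-1,10.5,0,0,-0.13],[0.5,10.5,-1,11.1,0,0,-0.13],[0.5,10.5,-1,11.4,0,0,-0.13],[0.5,10.5,-1,11.5,0,0,-0.13],[0.5,10.5,-1,11.55,0,0,-0.13],[0.5,10.5,-1,11.55,0,0,-0.13]]]'; python3 - <<'E'
from h import *
s=get_state();print(s['force'],s['moment'],s['eef_pos'],s['ee_rot'])
E
```

```text
t: 19.25
eef_pos: [0.6711, -0.2196, 0.0358]
ee_rot: [3.141, -0.001, 0.073]
force: [0.1, 0.4, -1.1]
width: 0.0135
gripper_force: 55.0
[ 0.14207973  0.42683547 -1.13357004] [-0.01924447 -0.08455428 -0.00048808] [ 0.67107082 -0.21962013  0.03575109] [ 3.14148255e+00 -6.59227084e-04  7.31870692e-02]
```

```bash
python3 -m creep '[[[0.5,0,0,0.05,0,0,0],[0.5,0,0,0.1,0,0,0],[0.5,0,0,0.1,0,0,0]]]'; python3 - <<'E'
from h import *
s=get_state();print(s['force'],s['moment'],s['eef_pos'],s['ee_rot'])
E
```

```text
t: 19.62
eef_pos: [0.6709, -0.2196, 0.0344]
ee_rot: [3.142, -0.0, 0.073]
force: [-0.4, 0.8, -0.8]
width: 0.0138
gripper_force: 55.0
[-0.35507426  0.83078329 -0.82793651] [ 0.05369159  0.06084787 -0.01768509] [ 0.67090798 -0.21960209  0.03440819] [ 3.14154818e+00 -1.00093710e-04  7.32414706e-02]
```

```bash
python3 -m creep '[[[0.5,0,0,0.03,0,0,0],[0.5,0,0,0.03,0,0,0],[1.6,0,0,0.03,0,0,0],[2,0,0,0.03,0,0,0],[3,0,0,0.03,0,0,0],[4,0,0,0.03,0,0,0],[5,0,0,0.03,0,0,0],[5,0,0,0.03,0,0,0],[5,0,0,0.03,0,0,0],[5,0,0,0.03,0,0,0],[5,0,0,0.03,0,0,0],[5,0,0,0.03,0,0,0]]]'; python3 - <<'E'
from h import *
s=get_state();print(s['force'],s['width'],s['eef_pos'])
E
```

```text
t: 21.12
eef_pos: [0.6708, -0.2196, 0.034]
ee_rot: [3.142, -0.0, 0.073]
force: [-0.4, 0.3, -0.2]
width: 0.05
gripper_force: 0.0
[-0.44338641  0.29110383 -0.20111161] 0.050043647538732444 [ 0.67084965 -0.21962613  0.03400834]
```

```bash
python3 -m creep '[[[5,0,0,-1,0,0,0],[5,0,0,-3,0,0,0],[5,0,0,-6,0,0,0],[5,0,0,-10,0,0,0],[5,0,0,-15,0,0,0],[5,0,0,-20,0,0,0],[5,0,0,-20,0,0,0],[5,0,0,-20,0,0,0],[5,0,0,-20,0,0,0]]]'; python3 - <<'E'
from h import *
t=grab_frame("top");d=grab_frame("side")
a=cv2.resize(t[150:280,270:390],None,fx=3.2,fy=3.2,interpolation=cv2.INTER_CUBIC)
b=cv2.resize(d[110:240,220:340],None,fx=3.2,fy=3.2,interpolation=cv2.INTER_CUBIC)
cv2.imwrite("pics/c8.png",np.hstack([a,b]))
E
```

```text
t: 22.25
eef_pos: [0.6702, -0.2195, 0.2332]
ee_rot: [-3.141, 0.002, 0.073]
force: [-0.2, 0.3, -0.6]
width: 0.05
gripper_force: 0.0
```

View pics/c8.png

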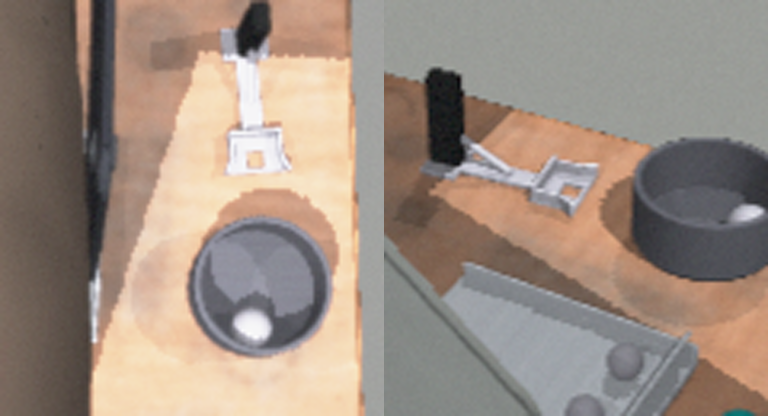

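The spoon stands flat on its sole (grip 255,30; pocket 255,155), the large ball rests in the jar (252,323), and the gripper is clear.

```bash
python3 -c "
from station import job_done
print(job_done())"
```

```text
the job is handed in; nothing more can be done
None
```

The job is handed in: the large ball is in the grinding jar, the spoon is back on its flat sole, the gripper never touched the ball, and it took about 22 s of the 69 s allowed.

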